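# Fetch the tamper from the deep canister and close it

### The arm

A 7-joint arm with a two-finger parallel gripper is mounted at the origin on a cart in front of the work surface, level with it; the furniture and walls round the work are solid. World frame = base frame: x ahead of the robot, y to its left, z up, the work surface at z = 0. Lengths are in m, angles in rad, forces in N, time in s.
With the tool pointing down it reaches from about 0.425 to 0.875 m from the base axis. Payload 4.7 kg.
Tool frame: the origin (TCP) lies midway between the tips of the shut fingers; the grasp point (between the pads) lies 19 mm behind it; z points along the fingers, y is the line along which they close (so a half turn about z gives the same grasp; the last joint's range is limited). The gripper opens to 87 mm and grips with 3 to 60 N. Pads are 19 mm wide; open, the fingers measure 117 mm over their backs; the gripper's body (75 mm by 190 mm) begins 51 mm behind the grasp point.
Start: joints at [-1.155, 0.321, -0.07, 1.45, 0.023, 1.371, -0.057], TCP at [0.254, 0.598, 0.223] pointing down, gripper open.
Joint ranges: [-2.86, 2.86], [-0.3, 2.09], [-1.38, 1.24], [0.06, 2.45], [-1.56, 4.7], [0.09, 2.05], [-2.69, 2.69]. Speed limits (rad/s): [2.57, 2.57, 3.14, 3.14, 3.14, 3.14, 3.14].

### API

Orientations are given as a rotation vector (axis times angle).
In Python, from bench import ctrl gives the robot as it stands. The module is installed in compiled form; this text tells all that it offers.
- The arm moves only by the shell command python3 -m handwheel 'ROWS' [FORCE]. ROWS is JSON, a list of rows, each a list of 7 numbers: the finger opening in m, from 0 to 0.087, then the shift along the tool's x, y, z in m, then the turn, a rotation vector about the tool's x, y, z in degrees. A call has 1 to 12 rows; each row shifts and turns the commanded pose from where the row before left it, along the tool's axes as they then stand; what a row does not reach is not made up. A row lasts 1/8 s, in which the tool goes at most 62.5 mm and 10.7 degrees, less where a joint would pass 70% of its speed; a pose out of reach is approached as far as the arm can. A call is refused whole if a number of a shift passes 0.0625 or a number of a turn 10.7, either way. A call with a gripper value outside its range is refused whole. The fingers move at their own pace and stop on an object; FORCE is the grip in N (left out, the last holds). Time passes only in rows, so rows that do not move let the fingers close. It gives the time, the measured TCP pose, the force, the opening and the grip force at its end, in the units of the state.
- ctrl.get_state(): the state, without advancing time (a new reading comes with each control period).
- ctrl.get_image(name): name is "scene" or "top"; returns (picture, depth): 400x640x3 uint8, blue, green, red; 400x640 float32, m along the optical axis (not along the pixel's ray), 0 where there is no reading.
- ctrl.camera_info(name): a dict with "intrinsics" (3x3 intrinsics, pixels), "D" ([k1, k2, p1, p2, k3] as OpenCV has them; the pictures are not rectified), "R" (3x3) and "t" (3): a world point X has camera coordinates R X + t. Camera axes: x right, y down, z forward; pixel columns grow to the right and rows downward; lengths in m; the calibration is good to about 2 mm. A picture is of the moment at which its call begins. camera_info takes no time and is no camera call.
- ctrl.close_job(): hands the job in; it is judged then, once.
The state is a dict: "time": time; "joint_positions": joint angles; "qd": joint speeds; "joint_torque": joint torques, N m; "position": TCP position; "tool_rot": TCP orientation; "ft_force": force on the tool from outside, world axes, zero at the start; "torque": the same for the moment, N m; "grip_width": opening from 0.0 (shut) to 1.0 (fully open); "grip_force": force on a finger pad.
Only numpy, scipy, OpenCV 4.12 (cv2) and the standard library are available. Lean on these libraries where they do the work, as an engineer would, in place of code of your own. Each camera call takes 0.05 s, during which the arm holds its last target. There are 200 camera calls.

### The job

The coffee tamper was left standing at the bottom of the deep, empty canister; fetch it out (spread wide, the fingers do not pass the narrow mouth: go in with them closed and open them only down inside) and stand it upright with its whole foot on the round rubber mat, setting it down rather than dropping it. Then put the lid on the canister, fully home. Do not tip the canister or shove it along the table, and leave the other things alone.

Things in the scene. Friction and masses are not known exactly. Their poses are not given: they have to be found in the camera images.
- canister: Loose white ceramic canister, round, open at the top, 0.9 kg: outside diameter 98 mm (100 at the rim), height 104 mm; straight bore 90 mm in diameter, wall 4 mm, inner floor 6 mm above the table, so 98 mm deep. Origin: centre of its underside; z is up.
- tamper: Loose coffee tamper, about 0.2 kg, 70 mm tall: steel foot 54 mm in diameter, 18 mm high, brass collar 23 mm in diameter up to 23 mm, then a straight round dark wood handle 19 mm in diameter to 62 mm, rounded off at 70 mm. Starts upright on the canister's inner floor, up to 8 mm off centre, top 28 mm below the rim. Origin: centre of the foot's underside; z runs up the handle.
- lid: Loose round lid, 0.13 kg, lying right way up: chamfered cork plug 80 mm in diameter, 8 mm high, under a wooden disc 106 mm in diameter, 10 mm thick, with an upright round knob 26 mm in diameter, 32 mm tall (50 mm in all). Origin: centre of the plug's underside; z up. Home: disc on the rim, plug in the bore with 5 mm play all round, origin 96 mm above the canister's.
- mat: Dark round rubber tamping mat, 112 mm in diameter, 8 mm thick, fixed to the table. Origin: centre of its underside.
- spice_jar: Bystander: spice jar, 46 mm in diameter, 108 mm tall, at the back of the table. Origin: centre of its underside.
- mill: Bystander: small salt shaker, 44 mm in diameter, 90 mm tall, at the back. Origin: centre of its underside.
- timer: Bystander: round kitchen timer, 70 mm in diameter, 42 mm tall, at the back. Origin: centre of its underside.
- bowl: Bystander: white bowl with a green band, 130 mm in diameter, 59 mm tall, at the back right. Origin: centre of its underside.

How it is judged:
By the outcome, as a careful person would: the job done as asked, in the order asked, and still so for the second after the job is handed in, with the robot touching nothing.
It also fails if it takes over 72 s, if anything falls off the work surface, if the arm or the gripper's body presses on something with over 40 N, if the wrist force passes 120 N, or if a joint passes its speed limit or range.

## Working session

There is one attempt and no reset: what is moved stays moved. The work goes in short steps, Python scripts to look and compute and a shell command to move; the robot and the scene stay as the last step left them, time stands still between calls to the robot, and variables do not carry over. Pictures are saved under pics/ and viewed, at most 10 in all, crops included, and the job is handed in when it is done.

```bash
mkdir -p pics
python3 - <<'E'
from bench import ctrl
import cv2, numpy as np
s=ctrl.get_state(); print(s)
for n in("scene","top"):
    p,d=ctrl.get_image(n); cv2.imwrite(f"pics/{n}0.png",p); np.save(f"pics/{n}0.npy",d); c=ctrl.camera_info(n); print(n,c, -np.array(c["R"]).T@np.array(c["t"]))
E
```

```text
{'time': 0.0, 'joint_positions': array([-1.15492184,  0.32181408, -0.07006547,  1.45165199,  0.02260037,
        1.37076393, -0.05689252]), 'qd': array([-8.41530955e-04,  6.04486263e-04, -6.82235862e-05, -1.50207984e-04,
        5.61425124e-04, -6.81705022e-04, -1.90394058e-04]), 'joint_torque': array([ 6.69216442e-04, -4.91294217e+01, -4.03397027e-01, -3.12521303e+01,
       -6.36478420e-02,  4.40403877e-02,  1.65521074e-04]), 'position': array([0.25403256, 0.59772657, 0.22147868]), 'tool_rot': array([-6.26785999e-01, -3.07815638e+00,  2.87612135e-03]), 'ft_force': array([ 0.11781963, -0.14763143, -0.56119938]), 'torque': array([ 0.08590042, -0.02069614, -0.03064739]), 'grip_force': 0.0, 'grip_width': 0.9988313760324066}
scene {'intrinsics': array([[370.21168769,   0.        , 309.91544227],
       [  0.        , 370.21168769, 195.54682752],
       [  0.        ,   0.        ,   1.        ]]), 'D': array([-0.02507117,  0.        ,  0.        ,  0.        ,  0.        ]), 'R': array([[ 0.78533752, -0.6189931 ,  0.00961873],
       [-0.34755571, -0.453707  , -0.8205821 ],
       [ 0.51229875,  0.64109087, -0.57144771]]), 't': array([-0.4517351 ,  0.22015166,  0.74653802])} [ 0.048829   -0.65833527  0.61160508]
top {'intrinsics': array([[511.1645226 ,   0.        , 323.07390842],
       [  0.        , 511.1645226 , 194.96142769],
       [  0.        ,   0.        ,   1.        ]]), 'D': array([-0.1104898,  0.       ,  0.       ,  0.       ,  0.       ]), 'R': array([[-0.01986072, -0.99956635, -0.02174101],
       [-0.98197028,  0.02359056, -0.18755761],
       [ 0.18798915,  0.017624  , -0.98201297]]), 't': array([-0.02998423,  0.56775348,  1.15470272])} [ 0.33984994 -0.06371532  1.23976764]
```

View pics/top0.png

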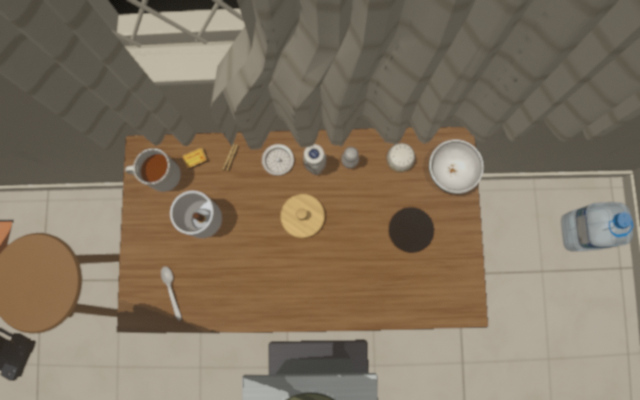

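View pics/scene0.png

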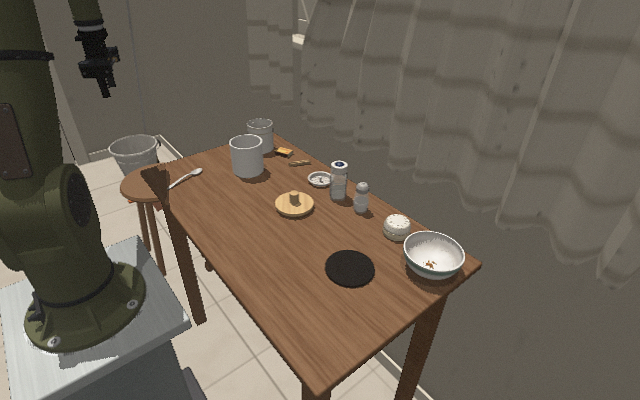

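Top view: canister at about (196,215) with the tamper's dark handle at (200,217), lid at (302,216) with the knob at (302,214), mat at (411,230). The mug at (157,170) stands behind the canister. The scene view agrees: canister (247,157), lid (294,204), mat (350,268). Next I measure these from depth and rays.

```bash
cat > h.py <<'E'
from bench import ctrl
import cv2, numpy as np
from scipy.optimize import least_squares
def rays(n,uv):
    c=ctrl.camera_info(n); q=cv2.undistortPoints(np.float64(uv).reshape(-1,1,2),c["intrinsics"],c["D"]).reshape(-1,2)
    R,t=np.array(c["R"]),np.array(c["t"]); return -R.T@t, np.c_[q,np.ones(len(q))]@R
def plane(n,uv,z):
    o,r=rays(n,uv); return o+r*((z-o[2])/r[:,2])[:,None]
def cloud(n,d):
    v,u=np.mgrid[0:400,0:640]; o,r=rays(n,np.c_[u.ravel(),v.ravel()]); return (o+r*d.ravel()[:,None]).reshape(400,640,3)
def circ(P,r=None):
    m=P[:,:2].mean(0)
    f=lambda x:np.hypot(*(P[:,:2]-x[:2]).T)-(x[2] if r is None else r)
    return least_squares(f,[*m,r or .05],loss="soft_l1",f_scale=.002).x
E
python3 - <<'E'
from h import *
for n in("top","scene"):
    p=cv2.imread(f"pics/{n}0.png"); d=np.load(f"pics/{n}0.npy"); C=cloud(n,d); ok=d>0
    near=lambda x,y,r:ok&(np.hypot(C[...,0]-x,C[...,1]-y)<r)
    cx=C[215,180] if n=="top" else C[160,247]
    print(n,"px",cx, "table z",np.median(C[...,2][near(.5,0,.05)]))
    # plane-cast contours
    for name,uv,z,lo,hi in (("mat",(411,230) if n=="top" else (350,268),.008,None,None),("lid",(302,216) if n=="top" else (294,207),.018,None,None)):
        hsv=cv2.cvtColor(p,cv2.COLOR_BGR2HSV)
        m=(hsv[...,2]<60) if name=="mat" else ((hsv[...,2]>140)&(hsv[...,1]>70)&(hsv[...,0]<30))
        k,l,st,_=cv2.connectedComponentsWithStats(m.astype(np.uint8)); i=l[uv[1],uv[0]]
        ct=max(cv2.findContours((l==i).astype(np.uint8),cv2.RETR_EXTERNAL,cv2.CHAIN_APPROX_NONE)[0],key=len).reshape(-1,2)
        print(name,st[i],circ(plane(n,ct,z)), "depth z",np.median(C[l==i][:,2]))
    for nm,x,y,r,z0,z1 in (("rim",.55,.28,.09,.097,.112),("tamper",.55,.28,.04,.03,.09),("knob",.54,.05,.03,.04,.06)):
        a=near(x,y,r)&(C[...,2]>z0)&(C[...,2]<z1); print(nm,a.sum(), C[a].mean(0) if a.any() else 0, circ(C[a]) if a.sum()>8 else "", np.percentile(C[a][:,2],[5,50,95]) if a.any() else "")
    if n=="top": cv2.imwrite("pics/crop.png",cv2.resize(p[180:250,160:235],None,fx=8,fy=8,interpolation=cv2.INTER_CUBIC))
E
```

```text
top px [0.52801954 0.30212063 0.04415988] table z 0.01686922174596983
mat [ 390  209   42   42 1358] [ 0.48483835 -0.2527314   0.0495419 ] depth z 0.007860894901650095
lid [ 241  192   83   47 1799] [0.52469248 0.02938936 0.06669101] depth z 0.017616870812016794
rim 320 [0.53256423 0.26648082 0.1028563 ] [0.52584858 0.25808803 0.04738532] [0.09779911 0.10320101 0.10706644]
tamper 321 [0.54824932 0.28335715 0.06181346] [0.53891286 0.27266243 0.02813484] [0.03271266 0.06472037 0.08747456]
knob 0 0  
scene px [0.50635157 0.21870865 0.06292713] table z 0.01600674572537908
mat [ 325  250   50   38 1467] [ 0.48554292 -0.25611137  0.05546322] depth z 0.007659672141368756
lid [ 194  153  214  127 2328] [-0.27486663 -0.15249251  0.85870545] depth z 0.0006796948952495496
rim 198 [0.52963115 0.25960451 0.1018227 ] [0.52661156 0.25707221 0.04675218] [0.09742352 0.10231196 0.10547196]
tamper 166 [0.5489757  0.29277824 0.07647   ] [0.53000413 0.26226789 0.04083857] [0.06346332 0.07715269 0.08884969]
knob 2 [0.5318788  0.02217761 0.04910337]  [0.04834373 0.04910337 0.049863  ]
```

View pics/crop.png

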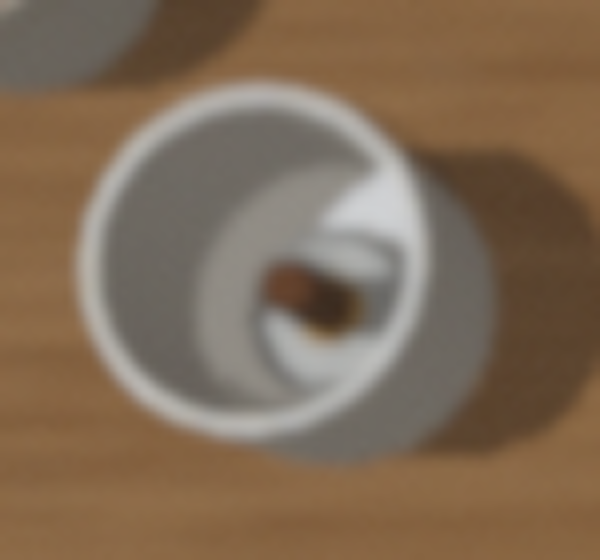

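The crop shows the canister's bright rim ring (crop centre about (253,258)). The tamper's handle end is the brown cap at about (288,286), and the collar shows gold at about (330,325). So the tamper is upright, a little off centre.

Run:
```python
from h import *
f=lambda x,y:(160+(x+.5)/8-.5,180+(y+.5)/8-.5)
print("handle top",plane("top",[f(288,286)],.073),"collar",plane("top",[f(335,312)],.03))
p=cv2.imread("pics/top0.png")
# rim outer circle: bright ring
g=cv2.cvtColor(p,cv2.COLOR_BGR2GRAY); hsv=cv2.cvtColor(p,cv2.COLOR_BGR2HSV)
m=np.zeros_like(g); m[180:250,160:235]=((g>150)&(hsv[...,1]<60))[180:250,160:235]
ct=max(cv2.findContours(m,cv2.RETR_EXTERNAL,cv2.CHAIN_APPROX_NONE)[0],key=len).reshape(-1,2); print("rim",len(ct),circ(plane("top",ct,.104)))
for n in("top","scene"):
    C=cloud(n,np.load(f"pics/{n}0.npy")); r=np.hypot(C[...,0]-.525,C[...,1]-.03)
    for z0,z1,nm in((.013,.023,"disc"),(.03,.046,"knobside"),(.046,.055,"knobtop")):
        a=(r<.07)&(C[...,2]>z0)&(C[...,2]<z1); print(n,nm,a.sum(),C[a].mean(0),circ(C[a]))
    a=(r<.09)&(C[...,2]>.013)&(C[...,2]<.06)
    ct=max(cv2.findContours(a.astype(np.uint8),cv2.RETR_EXTERNAL,cv2.CHAIN_APPROX_NONE)[0],key=len).reshape(-1,2)
    print("disc outline",circ(plane(n,ct,.018)))
    for nm,x,y in(("mug",.6,.36),("jar",.63,0),):
        pass
R=cv2.Rodrigues(ctrl.get_state()["tool_rot"])[0]; print(R.round(3))
```

```text
handle top [[0.52196886 0.25606822 0.073     ]] collar [[0.52043027 0.25317606 0.03      ]]
rim 122 [0.525331   0.25842792 0.04945743]
top disc 1293 [0.52510911 0.01008116 0.0180909 ] [0.52640284 0.01033409 0.03819649]
top knobside 17 [0.52055698 0.00657829 0.04075179] [0.52596784 0.00932644 0.01243155]
top knobtop 83 [0.52579499 0.00893296 0.05004439] [0.52580058 0.00900746 0.00871727]
disc outline [0.52578273 0.00917992 0.05175389]
scene disc 603 [0.52021542 0.00424996 0.01808532] [0.52619142 0.01172492 0.03939481]
scene knobside 46 [0.52230974 0.00300392 0.03765365] [0.52636746 0.01094898 0.01246355]
scene knobtop 53 [0.52435543 0.00886044 0.04940501] [0.52443707 0.00902755 0.00945878]
disc outline [0.52494836 0.00870478 0.05296265]
[[-0.92   0.391 -0.001]
 [ 0.391  0.92  -0.002]
 [-0.    -0.002 -1.   ]]
```

```bash
cat > go.py <<'E'
import sys
from h import *
s=ctrl.get_state(); R=cv2.Rodrigues(s["tool_rot"])[0]; T=np.array([float(a) for a in sys.argv[1:4]])
d=T-s["position"]
print("t",round(s["time"],2),"pos",s["position"].round(4),"yaw(y)",np.degrees(np.arctan2(R[1,1],R[0,1])).round(1),"z",R[:,2].round(4),"F",np.round(s["ft_force"],1),"grip",s["grip_width"],s["grip_force"],"q",s["joint_positions"].round(2)); print("world",d.round(4),"tool",(R.T@d).round(4))
E
python3 -c "
from h import *
for n,u,z in(('jar',(315,153),.108),('mill',(350,154),.09),('mug',(154,168),.1)): print(n,plane('top',[u],z))
C=cloud('top',np.load('pics/top0.npy')); print(np.percentile(C[145:195,130:180,2],[90,98,99.5]))"
python3 -m handwheel '[[0,0,0,0,0,0,-9.7],[0,0,0,0,0,0,-9.7],[0,0,0,0,0,0,-9.7],[0,0,0,0,0,0,-9.7],[0,0,0,0,0,0,-9.7],[0,0,0,0,0,0,-9.7],[0,0,0,0,0,0,-9.7],[0,0,0,0,0,0,0]]' 20
python3 go.py 0.521 0.255 0.2
```

```text
jar [[ 0.65489691 -0.02683569  0.108     ]]
mill [[ 0.65541778 -0.10762832  0.09      ]]
mug [[0.63179432 0.35126278 0.1       ]]
[0.08722335 0.09850385 0.1016349 ]
time: 1.1
position: [0.2542, 0.5979, 0.222]
tool_rot: [1.196, -2.904, 0.001]
ft_force: [-0.3, -1.0, 0.1]
grip_width: 0.169
grip_force: 0.0
t 1.1 pos [0.2542 0.5979 0.222 ] yaw(y) 134.8 z [-5.e-04 -9.e-04 -1.e+00] F [-0.3 -1.   0.1] grip 0.1688239443092363 0.0 q [-1.03  0.33 -0.23  1.45  0.07  1.37  1.09]
world [ 0.2668 -0.3429 -0.022 ] tool [ 0.0521 -0.4314  0.0222]
```

```bash
python3 -m handwheel '[[0,0.0052,-0.0431,0.002,0,0,0],[0,0.0052,-0.0431,0.002,0,0,0],[0,0.0052,-0.0431,0.002,0,0,0],[0,0.0052,-0.0431,0.002,0,0,0],[0,0.0052,-0.0431,0.002,0,0,0],[0,0.0052,-0.0431,0.002,0,0,0],[0,0.0052,-0.0431,0.002,0,0,0],[0,0.0052,-0.0431,0.002,0,0,0],[0,0.0052,-0.0431,0.002,0,0,0],[0,0.0052,-0.0431,0.002,0,0,0],[0,0,0,0,0,0,0],[0,0,0,0,0,0,0]]' 
python3 go.py 0.521 0.255 0.088
python3 - <<'E'
from h import *
for n,(a,b,c,d) in (("top",(170,260,140,240)),("scene",(70,200,190,320))):
    p,_=ctrl.get_image(n); cv2.imwrite(f"pics/{n}1.png",p)
    q=cv2.resize(p[a:b,c:d],(400,520 if n=="scene" else 360),interpolation=cv2.INTER_CUBIC); cv2.imwrite(f"pics/c_{n}1.png",q)
E
python3 -c "
import cv2,numpy as np
a=cv2.imread('pics/c_top1.png');b=cv2.imread('pics/c_scene1.png');a=cv2.copyMakeBorder(a,0,160,0,0,0);cv2.imwrite('pics/m1.png',np.hstack([a,b]))"
```

```text
time: 2.6
position: [0.521, 0.2567, 0.2024]
tool_rot: [1.197, -2.904, -0.001]
ft_force: [-0.7, 1.3, 0.2]
grip_width: 0.006
grip_force: 0.0
t 2.6 pos [0.521  0.2567 0.2024] yaw(y) 134.8 z [-7.e-04  6.e-04 -1.e+00] F [-0.7  1.3  0.2] grip 0.005615459314837789 0.0 q [-0.54  0.18  0.04  1.66 -0.01  1.3   1.86]
world [-0.     -0.0017 -0.1144] tool [ 0.0012 -0.0013  0.1144]
```

View pics/m1.png

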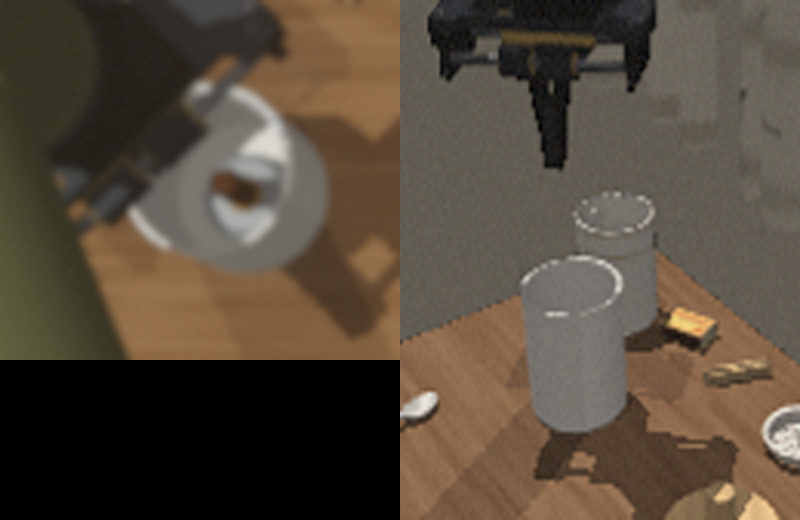

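The fingers are shut and hang above the canister. In the left crop the handle shows at (232,187) inside the bore, and in the right crop the tip is at (555,165) above the mouth at (572,285). Now I go down inside.

```bash
python3 -m handwheel '[[0,0.0012,-0.0013,0.02,0,0,0],[0,0,0,0.02,0,0,0],[0,0,0,0.02,0,0,0],[0,0,0,0.02,0,0,0],[0,0,0,0.0185,0,0,0],[0,0,0,0.0155,0,0,0],[0,0,0,0,0,0,0],[0.036,0,0,0,0,0,0],[0.036,0,0,0,0,0,0],[0.036,0,0,0,0,0,0],[0.036,0,0,0,0,0,0],[0.036,0,0,0,0,0,0]]' 
python3 go.py 0.521 0.255 0.041
```

```text
time: 4.2
position: [0.5216, 0.2544, 0.0887]
tool_rot: [-1.199, 2.903, 0.0]
ft_force: [0.1, -0.0, -0.1]
grip_width: 0.395
grip_force: 0.0
t 4.2 pos [0.5216 0.2544 0.0887] yaw(y) 134.9 z [ 2.e-04  1.e-04 -1.e+00] F [ 0.1 -0.  -0.1] grip 0.3953313547359672 0.0 q [-0.53  0.28  0.04  1.79 -0.01  1.08  1.86]
world [-0.0006  0.0006 -0.0477] tool [0.     0.0009 0.0477]
```

```bash
python3 -m handwheel '[[0.036,0,0.001,0.008,0,0,0],[0.036,0,0,0.008,0,0,0],[0.036,0,0,0.008,0,0,0],[0.036,0,0,0.008,0,0,0],[0.036,0,0,0.008,0,0,0],[0.036,0,0,0.007,0,0,0],[0.036,0,0,0,0,0,0],[0.036,0,0,0,0,0,0]]' 
python3 go.py 0.521 0.255 0.041
```

```text
time: 5.2
position: [0.5211, 0.2552, 0.0418]
tool_rot: [-1.199, 2.903, 0.0]
ft_force: [-0.1, -0.5, 0.3]
grip_width: 0.413
grip_force: 0.0
t 5.2 pos [0.5211 0.2552 0.0418] yaw(y) 134.9 z [ 4.e-04  3.e-04 -1.e+00] F [-0.1 -0.5  0.3] grip 0.41323288699640415 0.0 q [-0.53  0.33  0.03  1.83 -0.01  0.99  1.86]
world [-0.0001 -0.0002 -0.0008] tool [ 0.0002 -0.0001  0.0008]
```

```bash
python3 -m handwheel '[[0,0,0,0,0,0,0],[0,0,0,0,0,0,0],[0,0,0,0,0,0,0],[0,0,0,0,0,0,0],[0,0,0,0,0,0,0],[0,0,0,0,0,0,0],[0,0,0,0,0,0,0]]' 30
python3 go.py 0.5258 0.258 0.041
```

```text
time: 6.08
position: [0.5213, 0.255, 0.0419]
tool_rot: [-1.199, 2.903, -0.0]
ft_force: [1.1, -0.8, 2.3]
grip_width: 0.208
grip_force: 30.0
t 6.08 pos [0.5213 0.255  0.0419] yaw(y) 134.9 z [ 9.e-04  1.e-04 -1.e+00] F [ 1.1 -0.8  2.3] grip 0.20817782824869024 29.981969241052866 q [-0.53  0.33  0.03  1.83 -0.01  0.99  1.86]
world [ 0.0045  0.003  -0.0009] tool [-0.0053 -0.001   0.0009]
```

```bash
python3 -m handwheel '[[0,0,0,-0.005,0,0,0],[0,-0.002,0,-0.01,0,0,0],[0,-0.003,-0.001,-0.015,0,0,0],[0,0,0,-0.02,0,0,0],[0,0,0,-0.02,0,0,0],[0,0,0,-0.02,0,0,0],[0,0,0,-0.02,0,0,0],[0,0,0,-0.02,0,0,0],[0,0,0,-0.02,0,0,0],[0,0,0,-0.01,0,0,0],[0,0,0,0,0,0,0],[0,0,0,0,0,0,0]]' 
python3 go.py 0.485 -0.2545 0.2
python3 - <<'E'
from h import *
for n in("scene","top"):
    p,d=ctrl.get_image(n); cv2.imwrite(f"pics/{n}2.png",p); np.save(f"pics/{n}2.npy",d)
a=cv2.resize(cv2.imread("pics/scene2.png")[60:200,190:320],(520,560)); cv2.imwrite("pics/m2.png",a)
E
```

```text
time: 7.58
position: [0.5246, 0.2577, 0.2007]
tool_rot: [1.199, -2.902, 0.0]
ft_force: [-0.2, 0.9, -2.4]
grip_width: 0.208
grip_force: 30.0
t 7.58 pos [0.5246 0.2577 0.2007] yaw(y) 134.9 z [-1.3e-03 -6.0e-04 -1.0e+00] F [-0.2  0.9 -2.4] grip 0.20799260351330973 29.98283399239881 q [-0.54  0.19  0.04  1.65 -0.01  1.3   1.86]
world [-0.0396 -0.5122 -0.0007] tool [ 0.3895 -0.335   0.0011]
```

View pics/m2.png

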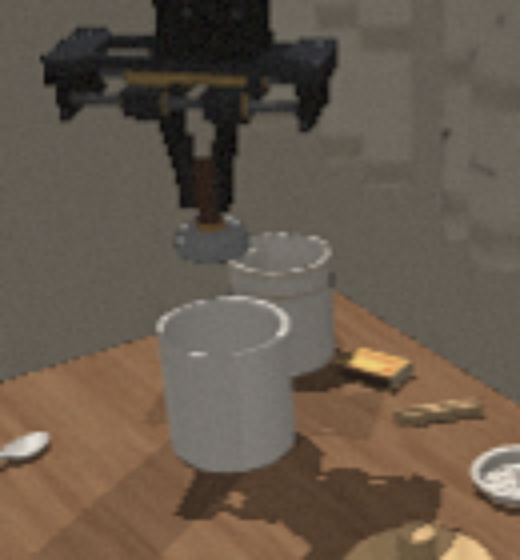

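The tamper hangs upright in the fingers, foot at (212,240), clear above the canister, which still stands. I turn to tool yaw 90° and carry it to the mat.

```bash
python3 -m handwheel '[[0,0,0,0,0,0,5],[0,0,0,0,0,0,8],[0,0,0,0,0,0,9],[0,0,0,0,0,0,9],[0,0,0,0,0,0,8.9],[0,0,0,0,0,0,5],[0,0,0,0,0,0,0]]' 
python3 -m handwheel '[[0,0.002,-0.025,0,0,0,0],[0,0.003,-0.045,0,0,0,0],[0,0.004,-0.05,0,0,0,0],[0,0.004,-0.052,0,0,0,0],[0,0.004,-0.052,0,0,0,0],[0,0.004,-0.052,0,0,0,0],[0,0.004,-0.052,0,0,0,0],[0,0.004,-0.052,0,0,0,0],[0,0.004,-0.052,0,0,0,0],[0,0.004,-0.045,0,0,0,0],[0,0.0026,-0.03,0,0,0,0],[0,0,0,0,0,0,0]]' 
python3 -m handwheel '[[0,0,0,0,0,0,0],[0,0,0,0,0,0,0]]'
python3 go.py 0.485 -0.2545 0.044
```

```text
time: 8.55
position: [0.5248, 0.2578, 0.2009]
tool_rot: [0.001, -3.141, 0.001]
ft_force: [0.2, 0.2, -2.9]
grip_width: 0.212
grip_force: 30.0
time: 10.05
position: [0.483, -0.2535, 0.2016]
tool_rot: [-0.01, -3.141, 0.002]
ft_force: [-0.7, 0.1, -2.4]
grip_width: 0.204
grip_force: 30.0
time: 10.3
position: [0.4854, -0.2479, 0.2014]
tool_rot: [-0.003, 3.142, 0.001]
ft_force: [0.1, 0.4, -3.2]
grip_width: 0.208
grip_force: 30.0
t 10.3 pos [ 0.4854 -0.2479  0.2014] yaw(y) 90.1 z [ 0.e+00  8.e-04 -1.e+00] F [ 0.1  0.4 -3.2] grip 0.20826523769315047 29.98284804780269 q [-0.07  0.11  0.54  1.76 -0.06  1.28  2.05]
world [-0.0004 -0.0066 -0.1574] tool [ 0.0004 -0.0068  0.1574]
```

```bash
python3 -m handwheel '[[0,0,-0.0066,0.01,0,0,0],[0,0,0,0.02,0,0,0],[0,0,0,0.022,0,0,0],[0,0,0,0.022,0,0,0],[0,0,0,0.022,0,0,0],[0,0,0,0.02,0,0,0],[0,0,0,0.015,0,0,0],[0,0,0,0.01,0,0,0],[0,0,0,0,0,0,0],[0,0,0,0,0,0,0],[0,0,0,0,0,0,0]]' 
python3 go.py 0.485 -0.2545 0.044
python3 - <<'E'
from h import *
p,d=ctrl.get_image("scene"); cv2.imwrite("pics/scene3.png",p)
cv2.imwrite("pics/m3.png",cv2.resize(p[170:300,270:430],(640,520)))
E
```

```text
time: 11.68
position: [0.4859, -0.2559, 0.0613]
tool_rot: [0.0, 3.14, -0.001]
ft_force: [-0.1, -0.4, -2.4]
grip_width: 0.211
grip_force: 30.0
t 11.68 pos [ 0.4859 -0.2559  0.0613] yaw(y) 90.0 z [ 1.5e-03 -3.0e-04 -1.0e+00] F [-0.1 -0.4 -2.4] grip 0.21086375401639632 29.982785104075447 q [-0.03  0.27  0.53  1.9  -0.16  1.01  2.14]
world [-0.0009  0.0014 -0.0173] tool [0.0009 0.0014 0.0173]
```

View pics/m3.png

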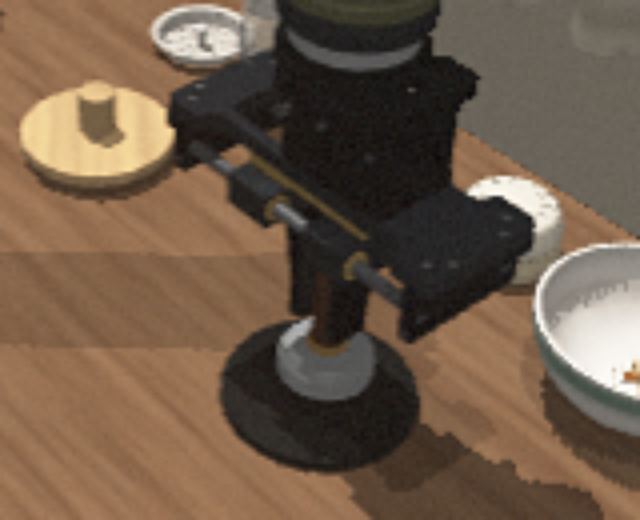

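The tamper hangs upright over the mat: foot at (325,365), mat centre at (320,395), and the foot is still about 17 mm up. The bowl and timer are clear.

```bash
python3 -m handwheel '[[0,0,0.001,0.005,0,0,0],[0,0,0,0.005,0,0,0],[0,0,0,0.003,0,0,0],[0,0,0,0.002,0,0,0],[0,0,0,0,0,0,0],[0,0,0,0,0,0,0]]' 
python3 -m handwheel '[[0,0,0,0.001,0,0,0],[0,0,0,0.001,0,0,0],[0,0,0,0,0,0,0],[0,0,0,0,0,0,0]]' 
python3 go.py 0.485 -0.2545 0.044
```

```text
time: 12.48
position: [0.4854, -0.2548, 0.0457]
tool_rot: [0.001, 3.141, -0.0]
ft_force: [0.1, 0.5, -1.7]
grip_width: 0.212
grip_force: 30.0
time: 12.98
position: [0.4855, -0.2548, 0.0438]
tool_rot: [0.001, 3.141, -0.0]
ft_force: [-0.9, 0.0, 1.7]
grip_width: 0.21
grip_force: 30.0
t 12.97 pos [ 0.4855 -0.2548  0.0438] yaw(y) 90.0 z [ 4.e-04 -0.e+00 -1.e+00] F [-0.9  0.   1.7] grip 0.20966367291682494 29.98283282155171 q [-0.02  0.29  0.52  1.92 -0.17  0.98  2.15]
world [-0.0005  0.0003  0.0002] tool [ 0.0005  0.0003 -0.0002]
```

Contact is made: the force went from −2 to +1.7 N at the expected height. I release and rise.

```bash
python3 -m handwheel '[[0,0,0,0.0003,0,0,0],[0,0,0,0,0,0,0],[0.024,0,0,0,0,0,0],[0.03,0,0,0,0,0,0],[0.05,0,0,0,0,0,0],[0.05,0,0,0,0,0,0],[0.05,0,0,0,0,0,0],[0.05,0,0,0,0,0,0]]' 
python3 go.py 0.485 -0.2545 0.2
python3 -m handwheel '[[0.05,0,0,-0.005,0,0,0],[0.05,0,0,-0.01,0,0,0],[0.05,0,0,-0.02,0,0,0],[0.05,0,0,-0.03,0,0,0],[0.05,0,0,-0.03,0,0,0],[0.05,0,0,-0.03,0,0,0],[0.05,0,0,-0.02,0,0,0],[0.05,0,0,0,0,0,0]]' 
python3 go.py 0.526 0.009 0.18
```

```text
time: 13.98
position: [0.4854, -0.2547, 0.0432]
tool_rot: [0.001, 3.142, 0.0]
ft_force: [0.2, 0.2, -0.3]
grip_width: 0.572
grip_force: 0.0
t 13.97 pos [ 0.4854 -0.2547  0.0432] yaw(y) 90.0 z [ 1.e-04  0.e+00 -1.e+00] F [ 0.2  0.2 -0.3] grip 0.5715329613759217 0.0 q [-0.02  0.29  0.52  1.92 -0.17  0.98  2.15]
world [-0.0004  0.0002  0.1568] tool [ 0.0003  0.0002 -0.1568]
time: 14.98
position: [0.4865, -0.2554, 0.1905]
tool_rot: [0.001, 3.137, -0.002]
ft_force: [0.3, 0.5, -0.7]
grip_width: 0.577
grip_force: 0.0
t 14.97 pos [ 0.4865 -0.2554  0.1905] yaw(y) 90.0 z [ 0.0044 -0.0011 -1.    ] F [ 0.3  0.5 -0.7] grip 0.576877767140621 0.0 q [-0.07  0.13  0.55  1.77 -0.07  1.26  2.07]
world [ 0.0395  0.2644 -0.0105] tool [-0.0394  0.2644  0.0104]
```

```bash
python3 -m handwheel '[[0.05,-0.003,0.02,0,0,0,0],[0.05,-0.006,0.035,0,0,0,0],[0.05,-0.006,0.04,0,0,0,0],[0.05,-0.006,0.04,0,0,0,0],[0.05,-0.006,0.04,0,0,0,0],[0.05,-0.006,0.04,0,0,0,0],[0.05,-0.004,0.03,0,0,0,0],[0.05,-0.0025,0.0195,0,0,0,0],[0.05,0,0,0,0,0,0],[0.05,0,0,0,0,0,0],[0.05,0,0,0,0,0,0]]' 
python3 go.py 0.526 0.009 0.07
python3 - <<'E'
from h import *
p,d=ctrl.get_image("top"); q,d2=ctrl.get_image("scene"); cv2.imwrite("pics/top4.png",p); cv2.imwrite("pics/scene4.png",q)
for n,D in(("top",d),("scene",d2)):
    C=cloud(n,D); r=np.hypot(C[...,0]-.485,C[...,1]+.255)
    a=(r<.05)&(C[...,2]>.06)&(C[...,2]<.09)&(D>0); print(n,a.sum(),C[a].mean(0),C[a].max(0)); 
    a=(r<.05)&(C[...,2]>.02)&(C[...,2]<.032)&(D>0); print(n,a.sum(),circ(C[a]),circ(C[a],.027))
cv2.imwrite("pics/m4.png",np.hstack([cv2.resize(q[150:310,250:450],(500,400)),cv2.resize(p[190:270,370:450],(300,300))[:,:] if 0 else cv2.copyMakeBorder(cv2.resize(p[190:270,370:450],(300,300)),0,100,0,0,0)]))
E
```

```text
time: 16.35
position: [0.5249, 0.0081, 0.1883]
tool_rot: [0.004, 3.141, -0.001]
ft_force: [-0.1, 0.8, -0.2]
grip_width: 0.578
grip_force: 0.0
t 16.35 pos [0.5249 0.0081 0.1883] yaw(y) 89.8 z [ 1.e-04 -3.e-04 -1.e+00] F [-0.1  0.8 -0.2] grip 0.5777879498982846 0.0 q [-0.37  0.07  0.32  1.82 -0.02  1.25  1.52]
world [ 0.0011  0.0009 -0.1183] tool [-0.0011  0.0009  0.1183]
top 58 [ 0.48539159 -0.25242474  0.07474227] [ 0.49426399 -0.24415963  0.08182226]
top 293 [ 0.48693837 -0.25448179  0.02043343] [ 0.49045367 -0.25866997  0.027     ]
scene 84 [ 0.483969   -0.25689038  0.07155332] [ 0.49321227 -0.24576601  0.07981655]
scene 262 [ 0.48663447 -0.25387447  0.01967743] [ 0.49380205 -0.24688264  0.027     ]
```

View pics/m4.png

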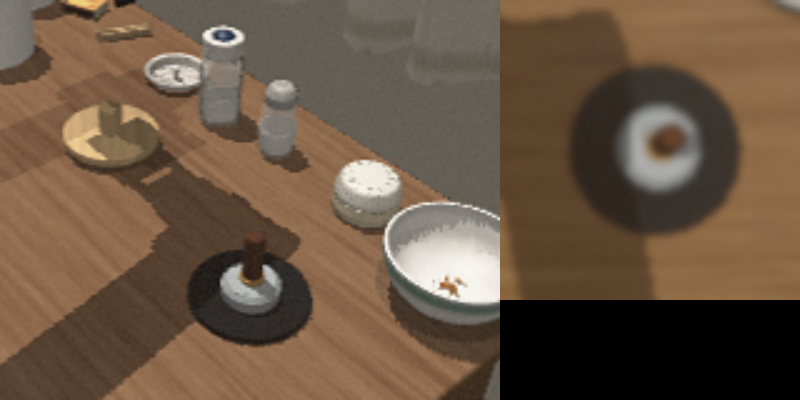

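The tamper stands upright in the middle of the mat: foot at (250,288) in the left crop, and centred at (658,147) in the right crop. Next is the lid's knob.

```bash
python3 -m handwheel '[[0.06,-0.001,0.001,0.015,0,0,0],[0.06,0,0,0.025,0,0,0],[0.06,0,0,0.03,0,0,0],[0.06,0,0,0.03,0,0,0],[0.06,0,0,0.02,0,0,0],[0.06,0,0,0.015,0,0,0],[0.06,0,0,0.01,0,0,0],[0.06,0,0,0.01,0,0,0],[0.06,0,0,0.007,0,0,0],[0.06,0,0,0,0,0,0],[0.06,0,0,0,0,0,0]]' 
python3 go.py 0.526 0.009 0.0235
```

```text
time: 17.82
position: [0.5263, 0.0108, 0.0267]
tool_rot: [0.001, 3.141, 0.0]
ft_force: [-0.2, 0.1, -0.6]
grip_width: 0.686
grip_force: 0.0
t 17.82 pos [0.5263 0.0108 0.0267] yaw(y) 90.0 z [ 9.e-04  2.e-04 -1.e+00] F [-0.2  0.1 -0.6] grip 0.6859792032375991 0.0 q [-0.35  0.25  0.31  1.98 -0.09  0.93  1.58]
world [-0.0003 -0.0018 -0.0032] tool [ 0.0004 -0.0018  0.0032]
```

```bash
python3 -m handwheel '[[0.06,0,-0.001,0.003,0,0,0],[0.06,0,0,0,0,0,0],[0.04,0,0,0,0,0,0],[0.03,0,0,0,0,0,0],[0.02,0,0,0,0,0,0],[0,0,0,0,0,0,0],[0,0,0,0,0,0,0],[0,0,0,0,0,0,0],[0,0,0,0,0,0,0],[0,0,0,0,0,0,0]]' 35
python3 go.py 0.526 0.009 0.0235
python3 -m handwheel '[[0,0,0,-0.005,0,0,0],[0,0,0,-0.01,0,0,0],[0,0,0,-0.02,0,0,0],[0,0,0,-0.03,0,0,0],[0,0,0,-0.03,0,0,0],[0,0,0,-0.03,0,0,0],[0,0,0,-0.025,0,0,0],[0,0,0,-0.01,0,0,0],[0,0,0,0,0,0,0],[0,0,0,0,0,0,0]]' 
python3 go.py 0.5258 0.258 0.18
```

```text
time: 19.08
position: [0.526, 0.0098, 0.0233]
tool_rot: [0.001, 3.142, 0.0]
ft_force: [0.3, 0.4, -0.2]
grip_width: 0.286
grip_force: 35.0
t 19.07 pos [0.526  0.0098 0.0233] yaw(y) 90.0 z [ 1.e-04  1.e-04 -1.e+00] F [ 0.3  0.4 -0.2] grip 0.28620955374289164 35.000048987567425 q [-0.34  0.26  0.31  1.98 -0.1   0.92  1.58]
world [ 0.     -0.0008  0.0002] tool [-0.     -0.0008 -0.0002]
time: 20.32
position: [0.5251, 0.0098, 0.1821]
tool_rot: [-0.001, -3.14, 0.0]
ft_force: [-0.1, -0.1, -1.6]
grip_width: 0.289
grip_force: 35.0
t 20.32 pos [0.5251 0.0098 0.1821] yaw(y) 90.0 z [-1.9e-03 -2.0e-04 -1.0e+00] F [-0.1 -0.1 -1.6] grip 0.2892764672884253 34.9999575689435 q [-0.37  0.08  0.32  1.82 -0.03  1.24  1.53]
world [ 0.0007  0.2482 -0.0021] tool [-0.0006  0.2482  0.002 ]
```

```bash
python3 -m handwheel '[[0,0,0.015,0,0,0,0],[0,0,0.03,0,0,0,0],[0,0,0.035,0,0,0,0],[0,0,0.04,0,0,0,0],[0,0,0.04,0,0,0,0],[0,-0.0006,0.04,0,0,0,0],[0,0,0.03,0,0,0,0],[0,0,0.018,0,0,0,0],[0,0,0,0,0,0,0],[0,0,0,0,0,0,0],[0,0,0,0,0,0,0]]' 
python3 go.py 0.5258 0.258 0.145
python3 - <<'E'
from h import *
for n in("top","scene"):
    p,d=ctrl.get_image(n); cv2.imwrite(f"pics/{n}5.png",p); C=cloud(n,d); r=np.hypot(C[...,0]-.526,C[...,1]-.258)
    h=cv2.cvtColor(p,cv2.COLOR_BGR2HSV)
    m=((h[...,1]>70)&(h[...,2]>90)&(h[...,0]<30)&(r<.09)&(C[...,2]>.15)&(d>0))
    Q=C[m]; print(n,m.sum(),np.percentile(Q[:,2],[5,50,95]))
    ct=max(cv2.findContours(m.astype(np.uint8),cv2.RETR_EXTERNAL,cv2.CHAIN_APPROX_NONE)[0],key=len).reshape(-1,2)
    P=plane(n,ct,.176); print("fit r=.053 disc top",circ(P,.053),circ(P))
    t=Q[(abs(Q[:,2]-np.median(Q[:,2]))<.006)]; A=np.c_[t[:,:2]-t[:,:2].mean(0),np.ones(len(t))]; print("slope",np.linalg.lstsq(A,t[:,2],rcond=None)[0])
    m=(r<.07)&(abs(C[...,2]-.104)<.006)&(d>0); print("rim",m.sum(),circ(C[m],.048) if m.sum()>9 else "")
    if n=="scene": cv2.imwrite("pics/m5.png",cv2.resize(p[60:200,190:320],(520,560)))
E
```

```text
time: 21.7
position: [0.5271, 0.2561, 0.1834]
tool_rot: [0.004, 3.141, -0.001]
ft_force: [-0.7, -0.1, -2.4]
grip_width: 0.285
grip_force: 35.0
t 21.7 pos [0.5271 0.2561 0.1834] yaw(y) 89.8 z [ 2.e-04 -5.e-04 -1.e+00] F [-0.7 -0.1 -2.4] grip 0.28489823955451166 34.99989098869264 q [-0.62  0.21  0.14  1.68 -0.03  1.26  1.09]
world [-0.0013  0.0019 -0.0384] tool [0.0013 0.0019 0.0384]
top 1854 [0.17635336 0.60161133 0.6199046 ]
fit r=.053 disc top [0.5789651  0.43405707 0.053     ] [0.5798546  0.42878836 0.04574704]
slope [-0.0154425  -0.01130964  0.60300003]
rim 71 [0.52586859 0.25882058 0.048     ]
scene 412 [0.17178469 0.17878087 0.18732472]
fit r=.053 disc top [0.52521747 0.25106593 0.053     ] [0.52543991 0.2512121  0.05379391]
slope [0.01382102 0.02160135 0.17843085]
rim 180 [0.52665736 0.25709908 0.048     ]
```

View pics/m5.png

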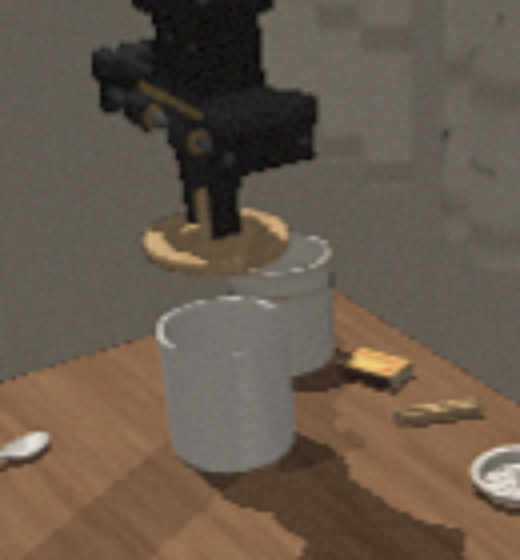

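The lid hangs level at (215,240), above the canister mouth at (222,325); the mug behind is clear. I correct about 2 mm and lower it.

```bash
python3 -m handwheel '[[0,0.001,0.002,0.01,0,0,0],[0,0,0,0.012,0,0,0],[0,0,0,0.012,0,0,0],[0,0,0,0.01,0,0,0],[0,0,0,0.002,0,0,0],[0,0,0,0,0,0,0],[0,0,0,0,0,0,0],[0,0,0,0,0,0,0]]' 
python3 go.py 0.526 0.258 0.119
```

```text
time: 22.8
position: [0.5259, 0.26, 0.1378]
tool_rot: [0.001, 3.141, 0.001]
ft_force: [0.4, 0.7, -1.6]
grip_width: 0.291
grip_force: 35.0
t 22.8 pos [0.5259 0.26   0.1378] yaw(y) 90.0 z [ 8.e-04  5.e-04 -1.e+00] F [ 0.4  0.7 -1.6] grip 0.29094666762897037 34.999935273081064 q [-0.62  0.24  0.13  1.73 -0.03  1.17  1.09]
world [ 0.0001 -0.002  -0.0188] tool [-0.0001 -0.002   0.0188]
```

```bash
python3 -m handwheel '[[0,0,-0.0015,0.002,0,0,0],[0,0,0,0.002,0,0,0],[0,0,0,0.002,0,0,0],[0,0,0,0.002,0,0,0],[0,0,0,0.002,0,0,0],[0,0,0,0.001,0,0,0],[0,0,0,0,0,0,0]]' 
python3 go.py 0.526 0.258 0.119
python3 -m handwheel '[[0,0,0,0.002,0,0,0],[0,0,0,0.002,0,0,0],[0,0,0,0.001,0,0,0],[0,0,0,0,0,0,0],[0,0,0,0,0,0,0]]' 
python3 go.py 0.526 0.258 0.119
```

```text
time: 23.68
position: [0.5256, 0.2583, 0.1262]
tool_rot: [-0.001, -3.142, 0.0]
ft_force: [-0.2, -0.4, -1.8]
grip_width: 0.289
grip_force: 35.0
t 23.68 pos [0.5256 0.2583 0.1262] yaw(y) 90.0 z [-0.e+00 -1.e-04 -1.e+00] F [-0.2 -0.4 -1.8] grip 0.28926594237256126 34.99996863305569 q [-0.62  0.25  0.13  1.74 -0.04  1.15  1.1 ]
world [ 0.0004 -0.0003 -0.0072] tool [-0.0004 -0.0003  0.0072]
time: 24.3
position: [0.5257, 0.2584, 0.1213]
tool_rot: [0.001, 3.141, 0.0]
ft_force: [-0.4, 0.6, -1.2]
grip_width: 0.289
grip_force: 35.0
t 24.3 pos [0.5257 0.2584 0.1213] yaw(y) 90.0 z [ 2.e-04  1.e-04 -1.e+00] F [-0.4  0.6 -1.2] grip 0.28943651147799676 35.00000696629286 q [-0.62  0.25  0.13  1.75 -0.04  1.14  1.1 ]
world [ 0.0003 -0.0004 -0.0023] tool [-0.0003 -0.0004  0.0023]
```

Plug in the bore with no contact. Last millimetres.

```bash
python3 -m handwheel '[[0,0,0,0.001,0,0,0],[0,0,0,0.001,0,0,0],[0,0,0,0.0005,0,0,0],[0,0,0,0,0,0,0],[0,0,0,0,0,0,0]]' 
python3 go.py 0.526 0.258 0.119
```

```text
time: 24.92
position: [0.5256, 0.2584, 0.1193]
tool_rot: [0.001, 3.141, 0.0]
ft_force: [-2.0, -1.7, 4.1]
grip_width: 0.293
grip_force: 35.0
t 24.93 pos [0.5256 0.2584 0.1193] yaw(y) 90.0 z [ 2.e-04  2.e-04 -1.e+00] F [-2.  -1.7  4.1] grip 0.2925635271332123 35.000087935477495 q [-0.62  0.26  0.13  1.75 -0.04  1.14  1.1 ]
world [ 0.0004 -0.0004 -0.0003] tool [-0.0004 -0.0004  0.0003]
```

Contact is at the home height. I release gently, rise and look.

```bash
python3 -m handwheel '[[0.03,0,0,0,0,0,0],[0.035,0,0,0,0,0,0],[0.055,0,0,0,0,0,0],[0.055,0,0,0,0,0,0],[0.055,0,0,0,0,0,0],[0.055,0,0,0,0,0,0],[0.055,0,0,-0.005,0,0,0],[0.055,0,0,-0.015,0,0,0],[0.055,0,0,-0.03,0,0,0],[0.055,0,0,-0.03,0,0,0],[0.055,0,0,-0.02,0,0,0],[0.055,0,0,0,0,0,0]]'
python3 -m handwheel '[[0.055,0.02,-0.03,-0.01,0,0,0],[0.055,0.02,-0.04,0,0,0,0],[0.055,0.02,-0.05,0,0,0,0],[0.055,0.02,-0.05,0,0,0,0],[0.055,0,-0.05,0,0,0,0],[0.055,0,-0.03,0,0,0,0],[0.055,0,0,0,0,0,0],[0.055,0,0,0,0,0,0]]'
python3 - <<'E'
from h import *
im=[]
for n in("top","scene"):
    p,d=ctrl.get_image(n); cv2.imwrite(f"pics/{n}6.png",p); C=cloud(n,d); r=np.hypot(C[...,0]-.526,C[...,1]-.258); ok=d>0
    t=C[(r<.05)&(r>.018)&(abs(C[...,2]-.114)<.008)&ok]; A=np.c_[t[:,:2]-t[:,:2].mean(0),np.ones(len(t))]; print(n,"disc slope,z",len(t),np.linalg.lstsq(A,t[:,2],rcond=None)[0])
    t=C[(r<.03)&(C[...,2]>.14)&(C[...,2]<.155)&ok]; print("knob top",t.mean(0))
    h=cv2.cvtColor(p,cv2.COLOR_BGR2HSV); print("max z near",np.percentile(C[(r<.05)&ok][:,2],99))
    im.append(p)
cv2.imwrite("pics/m6.png",np.hstack([cv2.resize(im[1][90:330,190:490],(450,360)),cv2.resize(im[0][180:260,150:230],(350,360))]))
E
```

```text
time: 26.42
position: [0.5269, 0.2589, 0.2218]
tool_rot: [0.001, 3.137, 0.004]
ft_force: [1.0, -0.0, -1.2]
grip_width: 0.629
grip_force: 0.0
time: 27.42
position: [0.4452, 0.0092, 0.2284]
tool_rot: [0.001, -3.141, -0.001]
ft_force: [-0.2, 0.2, 0.3]
grip_width: 0.632
grip_force: 0.0
top disc slope,z 1268 [0.00416628 0.00040499 0.11406234]
knob top [0.52534729 0.25673964 0.14523527]
max z near 0.1476983566493511
scene disc slope,z 294 [0.01988075 0.02528818 0.11391429]
knob top [0.52619645 0.25325549 0.14536527]
max z near 0.14687627254172728
```

View pics/m6.png

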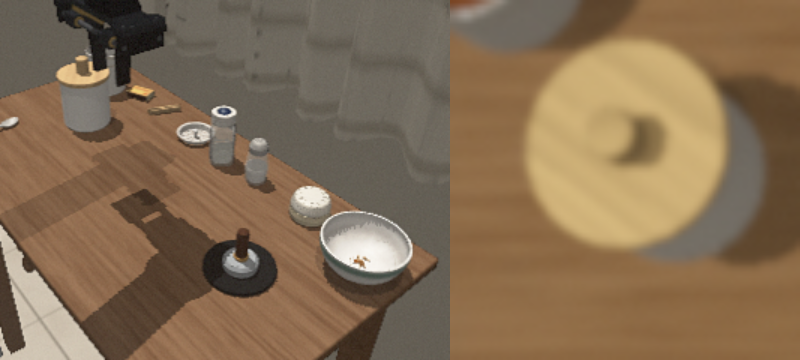

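The lid is level and home on the canister, with its disc top at z = 0.114 as required. The tamper stands on the mat at (240,262) in the left crop, and the bystanders are untouched.

```bash
python3 -c "
from bench import ctrl
print(ctrl.close_job())"
```

```text
the job is handed in; nothing more can be done
None
```

The job is handed in: the tamper stands upright in the middle of the mat, and the lid sits level and fully home on the canister, which was not tipped or visibly moved. It took about 27 s of the 72 s, and the bystanders were left alone.

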